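# Load a cheese portion into the sliding-door display case

## Task

Slide the guard door of the small display case fully open, then lay the wrapped cheese portion that lies at the front left of the worktop flat on the middle of the wooden disc inside, label side up and with its pointed end straight towards the front of the case, like the portion beside it. Then slide the door fully shut again. Set the cheese down rather than dropping it, and leave the jar and the pot of picks where they stand.

Things in the scene. Friction and masses are not known exactly. Their poses are not given: they have to be found in the camera images.
- case: Fixed low display case, clear walls, aluminium tracks, 200 mm deep (own x), 364 mm long (own y), 101 mm high. Origin: centre of its underside, on the worktop; z up, front towards -x (robot's side). Its -y half (right) has a fixed clear roof and holds another cheese portion, fixed, which stays. Its +y half (left) has the sliding door for its only cover.
- opening (a point): Centre of the opening above the left half of the case, 90 mm above the worktop, straight over the disc's centre. The opening is 180 mm along the case's x by 174 mm along its y, all free when the door is fully open. Axes as the case's.
- door (a joint): Guard door position, m: 0 fully shut, over the left half; 0.175 fully open, over the fixed roof. It grows as the door slides to the case's -y (right). The door is a level clear pane in an aluminium frame, 190 x 176 mm, top 98 mm above the worktop, 0.35 kg; it stays where it is left, about 2 N of friction. It may start up to 40 mm ajar.
- door_handle (a point): Centre of the door's handle, 116 mm above the worktop; it moves with the door. The handle is an upright aluminium fin on top of the door, 64 mm long along the case's x, 14 mm thick along its y, from about 100 to 130 mm above the worktop. It stands midway along the door's y, 30 mm in front of its middle. Axes as the case's.
- board: Plain turned wooden disc, 150 mm in diameter and 20 mm thick, fixed on the case's floor in the middle of the left half (case frame x = 0, y = +90 mm). Origin: centre of its underside, 8 mm above the worktop; its top is 28 mm above the worktop.
- cheese: Loose film-wrapped cheese wedge, about 0.2 kg, lying at the front left of the worktop, nearest the robot (others, farther back, are not meant); 58 mm wide (own x, at the rind), 111 mm long (own y), 44 mm high, label on top. Origin: centre of its underside; z up; rind end at -y, point at +y. Grip across its tapering flanks (along x), 0 to 20 mm from the origin towards the rind.
- cheese_tip (a point): The pointed end of that portion, 54 mm from its origin along its own +y, 22 mm above its underside. It must finally look to the case's -x.
- jar: Lidded jar of 75 mm diameter and 92 mm height, loose, at the left of the worktop; a bystander. Origin: centre of its underside.
- pot: Small round pot of tasting picks, 48 mm in diameter and 79 mm high, loose, near the front edge; a bystander. Origin: centre of its underside.

How it is judged:
By the outcome, as a careful person would: the job done as asked, in the order asked, and still so for the second after the job is handed in, with the robot touching nothing.
It also fails if it takes over 62 s, if anything falls off the work surface, if the arm or the gripper's body presses on something with over 40 N, if the wrist force passes 120 N, or if a joint passes its speed limit or range.

## Robot

A 6-joint arm with a two-finger parallel gripper is mounted at the origin on a cart in front of the work surface, level with it; the furniture and walls round the work are solid. World frame = base frame: x ahead of the robot, y to its left, z up, the work surface at z = 0. Lengths are in m, angles in rad, forces in N, time in s.
With the tool pointing down it reaches from about 0.3 to 0.875 m from the base axis. Payload 4.2 kg.
Tool frame: the origin (TCP) lies midway between the tips of the shut fingers; the grasp point (between the pads) lies 19 mm behind it; x points along the fingers, y is the direction in which the jaws open and shut, and the axes are right-handed (so a half turn about x gives the same grasp; the last joint's range is limited). The gripper opens to 85 mm and grips with 20 to 120 N. Pads are 22 mm wide; open, the fingers measure 114 mm over their backs; the gripper's body (76 mm by 85 mm) begins 54 mm behind the grasp point. The pads swing forward as they close: fully open they stand 13 mm farther back than shut.
Start: joints at [1.123, 0.32, 1.565, -0, 1.257, -0.02], TCP at [0.239, 0.523, 0.231] pointing down, gripper open.
Joint ranges: [-3.11, 3.11], [-0.84, 2.01], [0.21, 2.61], [-1.34, 4.49], [0.05, 2.63], [-2.56, 2.56]. Speed limits (rad/s): [2.57, 2.57, 3.14, 3.14, 3.14, 3.14].

## Interface

Orientations are given as [roll, pitch, yaw] about the fixed x, y, z axes, in that order (R = Rz(yaw) Ry(pitch) Rx(roll)).
In Python, from workcell import manip gives the robot as it stands.
- The arm moves only by the tool move_arm, never from a script. Its argument "rows" is text: rows parted by semicolons, each of 5 numbers parted by spaces: the gripper's target within -1 to 1 (shut at 1, half-way at 0, fully open at -1), then the shift along the world's x, y, z in cm, then the turn about the world's z in degrees. In form: hand tx ty tz spin; .... A call has 1 to 8 rows; each row is the pose to reach, as a shift and turn from the pose commanded when the call began; what a row does not reach only later rows make up. A row lasts 1/12 s, in which the tool goes at most 41.7 mm and 7.16 degrees, less where a joint would pass 70% of its speed; a pose out of reach is approached as far as the arm can. A call with a gripper value outside its range is refused whole. The fingers move at their own pace and stop on an object; "grip_force" is the grip in N (left out, the last holds). Time passes only in rows, so rows that repeat a pose let the fingers close. It gives the time, the measured TCP pose, the force and the opening at its end, in the units of the state.
- manip.get_state(): the state, without advancing time (a new reading comes with each control period).
- manip.grab_frame(name): name is "scene" or "top" or "wrist"; returns the picture (480x640x3 uint8, red, green, blue); there is no depth.
- manip.get_calibration(name): a dict with "fx", "fy", "cx", "cy" (pixels), "R" (3x3) and "t" (3): a world point X has camera coordinates R X + t; the wrist camera has in their place "tool_from_camera" (4x4, takes a point from camera to tool coordinates, whose origin is the TCP and whose axes are the tool frame's). Camera axes: x right, y down, z forward; pixel columns grow to the right and rows downward; lengths in m; the calibration is good to about 2 mm. A picture is of the moment at which its call begins: read the wrist's pose just before it. get_calibration takes no time and is no camera call.
- manip.job_done(): hands the job in, once; it reports no verdict.
The state is a dict: "time": time; "joint_pos": joint angles; "joint_vel": joint speeds; "joint_torque": joint torques, N m; "eef_pos": TCP position; "ee_rot": TCP orientation; "contact_force": force on the tool from outside, world axes, zero at the start; "moment": the same for the moment, N m; "width": finger opening in m.
Only numpy, scipy, OpenCV 4.12 (cv2) and the standard library are available. Lean on these libraries where they do the work, as an engineer would, in place of code of your own. Each camera call takes 0.05 s, during which the arm holds its last target.

## Working session

There is one attempt and no reset: what is moved stays moved. The work goes in short steps, Python scripts to look and compute and a tool call to move; the robot and the scene stay as the last step left them, time stands still between calls to the robot, and variables do not carry over. Pictures are saved under pics/ and viewed, and the job is handed in when it is done.

Besides the shell and the picture viewer there is one more tool, called after ">>>" as name(argument=value, ...) on one line, values as JSON. move_arm: Moves the arm, as the interface text tells. Its arguments: {"type":"object","properties":{"rows":{"type":"string"},"grip_force":{"type":"number"}},"required":["rows"]}

```bash
ls; mkdir -p pics; cat > h.py <<'E'
import numpy as np, cv2
from workcell import manip
def snap(n,f):
    im=manip.grab_frame(n); cv2.imwrite('pics/'+f,im[:,:,::-1]); return im
def ray(n,u,v,z):
    c=manip.get_calibration(n); R=np.array(c['R']);t=np.array(c['t'])
    d=R.T@np.array([(u-c['cx'])/c['fx'],(v-c['cy'])/c['fy'],1]); o=-R.T@t
    return o+d*(z-o[2])/d[2]
def proj(n,X):
    c=manip.get_calibration(n); p=np.array(c['R'])@np.array(X)+np.array(c['t'])
    return c['fx']*p[0]/p[2]+c['cx'],c['fy']*p[1]/p[2]+c['cy']
def crop(f,g,x0,y0,x1,y1,s):
    im=cv2.imread('pics/'+f)[y0:y1,x0:x1]; cv2.imwrite('pics/'+g,cv2.resize(im,None,fx=s,fy=s,interpolation=cv2.INTER_CUBIC))
E
python3 - <<'E'
from h import *
snap('top','top0.png');snap('scene','scene0.png')
s=manip.get_state();print(s)
for n in('top','scene'):
    c=manip.get_calibration(n);print(n,c['fx'],-np.array(c['R']).T@np.array(c['t']))
E
```

```text
pics
{'time': 0.1, 'joint_pos': array([ 1.12298500e+00,  3.20247738e-01,  1.56555896e+00, -3.38742534e-05,
        1.25741303e+00, -1.99883886e-02]), 'joint_vel': array([ 0.0003898 , -0.00122634, -0.00152142,  0.00050055,  0.0016028 ,
        0.00091574]), 'joint_torque': array([ 1.54073780e-05, -4.16405368e+01, -2.34703088e+01, -1.96885367e-05,
        4.86792298e-03, -6.52278061e-06]), 'eef_pos': array([0.23837853, 0.52278686, 0.23055424]), 'ee_rot': array([-1.5709926 ,  1.56916894, -1.99880507]), 'contact_force': array([ 0.14528318, -0.43794093, -0.05033541]), 'moment': array([ 0.022134  , -0.01455883,  0.00404686]), 'width': 0.08559361251096269}
top 463.38659558833075 [0.37637365 0.13526752 0.97978422]
scene 458.39678982070245 [ 0.15662282 -0.51880068  0.62718407]
```

View pics/top0.png

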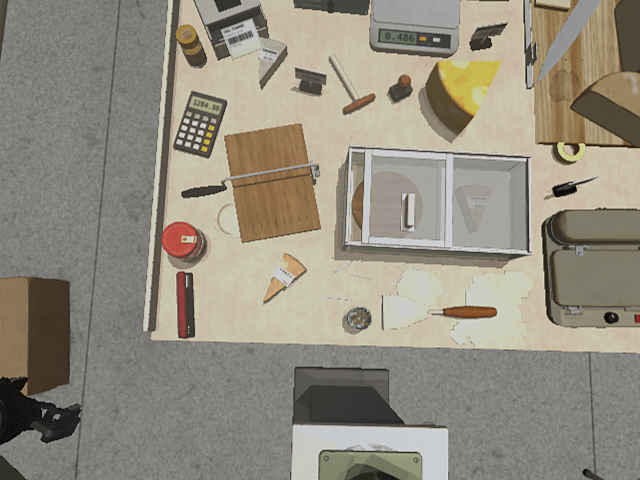

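View pics/scene0.png

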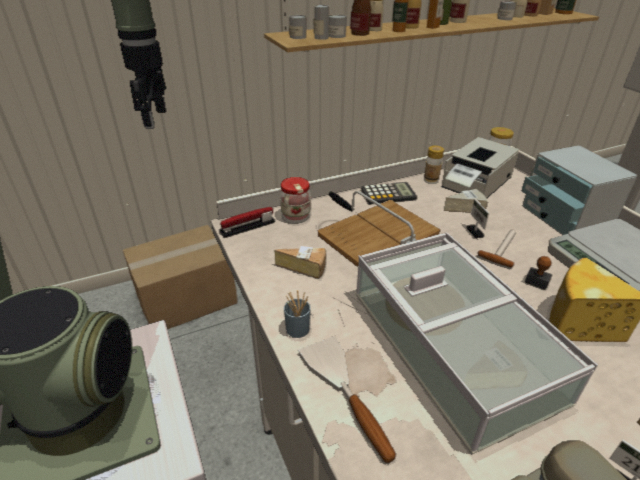

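```bash
python3 - <<'E'
from h import *
crop('top0.png','c1.png',335,135,540,265,3.9)
crop('top0.png','c2.png',225,240,385,340,5)
E
```

```text
(no output)
```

View pics/c1.png

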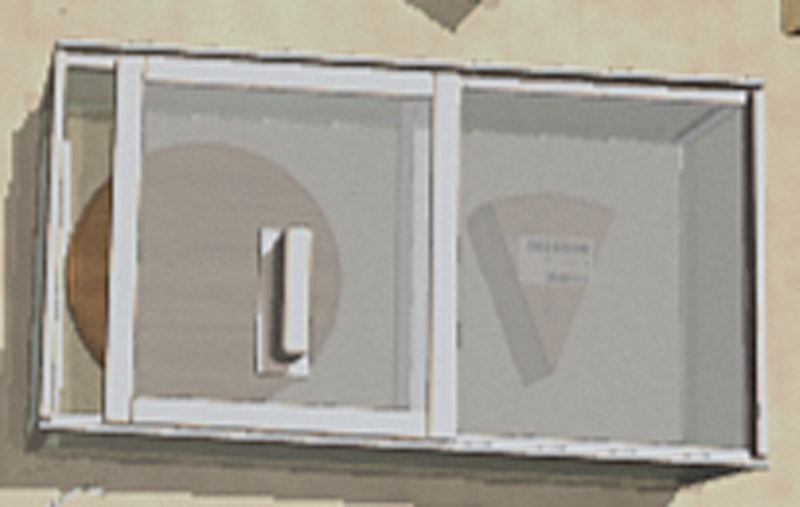

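View pics/c2.png

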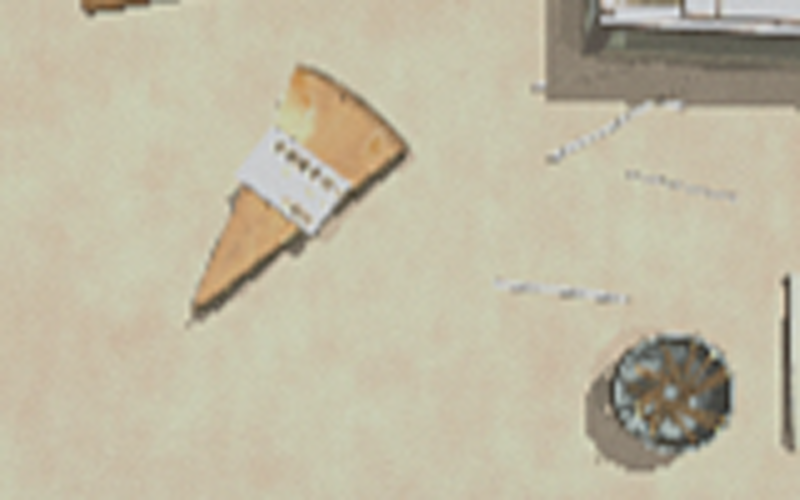

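```bash
python3 - <<'E'
from h import *
def c1(u,v,z): return ray('top',335+(u+.5)/3.9-.5,135+(v+.5)/3.9-.5,z)
def c2(u,v,z): return ray('top',225+(u+.5)/5-.5,240+(v+.5)/5-.5,z)
C={k:c1(*p,.101) for k,p in dict(BL=(57,43),BR=(762,80),FR=(767,467),FL=(40,427)).items()}
for k in C: print(k,C[k])
ctr=sum(C.values())/4; print('ctr',ctr)
ey=(C['BL']+C['FL']-C['BR']-C['FR'])[:2]; print('len',np.linalg.norm(ey)/2)
ex=(C['BL']+C['BR']-C['FL']-C['FR'])[:2]; print('wid',np.linalg.norm(ex)/2)
print('yaw from y',np.degrees(np.arctan2(-ey[0],ey[1])),'from x',np.degrees(np.arctan2(ex[1],ex[0])))
h=[c1(u,v,.130) for u,v in((287,228),(312,228),(309,352),(284,350))]
print('handle',h,sum(h)/4)
d=[c1(u,v,.098) for u,v in((113,56),(460,72),(457,438),(104,422))]; print('door',d,sum(d)/4)
b=[c1(u,v,.028) for u,v in((205,142),(67,270),(340,285))];print('board',b)
w=[c2(u,v,.044) for u,v in((193,308),(298,68),(408,150))];print('wedge',w)
print('pot top',c2(672,392,.079))
print('jar', ray('top',182,240,.092))
E
```

```text
BL [0.70518589 0.06316861 0.101     ]
BR [ 0.69890353 -0.29755455  0.101     ]
FR [ 0.49959899 -0.29343468  0.101     ]
FL [0.50817863 0.06772821 0.101     ]
ctr [ 0.60296676 -0.1150231   0.101     ]
len 0.3610195057382344
wid 0.19820341812649048
yaw from y -1.1794231662735573 from x -1.2546119620326015
handle [array([ 0.6051462 , -0.04792685,  0.13      ]), array([ 0.60556626, -0.06010687,  0.13      ]), array([ 0.54435529, -0.05868744,  0.13      ]), array([ 0.54493684, -0.04661976,  0.13      ])] [ 0.57500115 -0.05333523  0.13      ]
door [array([0.70048729, 0.03427219, 0.098     ]), array([ 0.6985492 , -0.14332646,  0.098     ]), array([ 0.50969129, -0.13983085,  0.098     ]), array([0.51213405, 0.03585906, 0.098     ])] [ 0.60521546 -0.05325652  0.098     ]
board [array([ 0.67925699, -0.02482865,  0.028     ]), array([0.60522387, 0.04929945, 0.028     ]), array([ 0.60193924, -0.09879672,  0.028     ])]
wedge [array([0.39599683, 0.22473263, 0.044     ]), array([0.49414457, 0.18645649, 0.044     ]), array([0.46207482, 0.14070988, 0.044     ])]
pot top [0.36839051 0.03581511 0.079     ]
jar [0.50756523 0.38120942 0.092     ]
```

```bash
cat >> h.py <<'E'
from scipy.spatial.transform import Rotation as Ro
def st():
    s=manip.get_state(); R=Ro.from_euler('xyz',s['ee_rot']).as_matrix()
    print('t',round(s['time'],2),'p',np.round(s['eef_pos']*1000,1),'jaw deg',round(np.degrees(np.arctan2(R[1,1],R[0,1])),2),'xax',np.round(R[:,0],3),'F',np.round(s['contact_force'],1),'w',round(s['width']*1000,1),'j',np.round(s['joint_pos'],2))
    return s,R
E
python3 -c "
from h import *
st();print(manip.get_calibration('wrist'))"
```

```text
t 0.1 p [238.4 522.8 230.6] jaw deg 65.49 xax [-0.001 -0.001 -1.   ] F [ 0.1 -0.4 -0.1] w 85.6 j [ 1.12  0.32  1.57 -0.    1.26 -0.02]
{'fx': 346.4583177375159, 'fy': 346.4583177375159, 'cx': 318.27686786795687, 'cy': 242.78490367750035, 'tool_from_camera': array([[-5.00851761e-04, -2.71220323e-01,  9.62517161e-01,
        -1.41921342e-01],
       [ 9.99999571e-01, -8.85786828e-04,  2.70756894e-04,
         4.18332617e-04],
       [ 7.79150251e-04,  9.62516884e-01,  2.71220650e-01,
        -6.69510643e-02],
       [ 0.00000000e+00,  0.00000000e+00,  0.00000000e+00,
         1.00000000e+00]])}
```

>>> move_arm(rows="-1 33.7 -57.6 -3 23.3; -1 33.7 -57.6 -3 23.3; -1 33.7 -57.6 -3 23.3; -1 33.7 -57.6 -3 23.3; -1 33.7 -57.6 -3 23.3; -1 33.7 -57.6 -3 23.3; -1 33.7 -57.6 -3 23.3; -1 33.7 -57.6 -3 23.3", grip_force=30)

```text
time: 0.77
eef_pos: [0.4042, 0.2389, 0.2164]
ee_rot: [-2.904, 1.57, -2.925]
contact_force: [0.5, 0.1, -0.3]
width: 0.0852
```

```bash
python3 -c "
from h import *
st();snap('wrist','w1.png')"
```

```text
t 0.77 p [404.2 238.9 216.4] jaw deg 88.81 xax [-0. -0. -1.] F [ 0.5  0.1 -0.3] w 85.2 j [ 0.51  0.16  1.82  0.    1.16 -1.04]
```

View pics/w1.png

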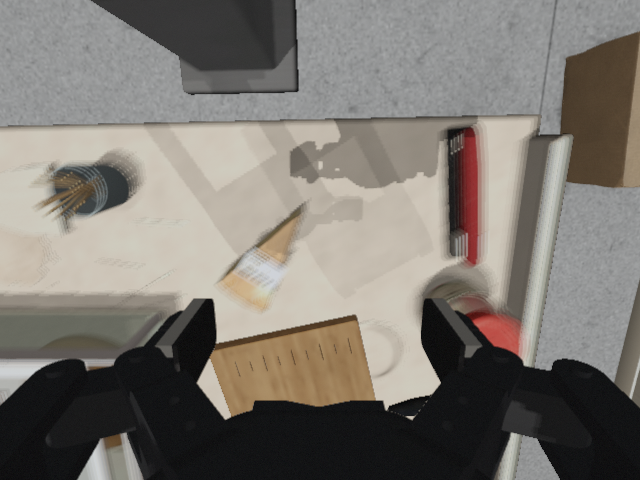

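```bash
python3 -c "
from h import *
s,R=st();print((np.array([.575,-.0535,.2])-s['eef_pos'])*100)"
```

```text
t 0.82 p [407.5 232.7 216. ] jaw deg 88.53 xax [ 0.002 -0.006 -1.   ] F [ 0.7 -4.2  0.6] w 85.5 j [ 0.5   0.17  1.82 -0.01  1.16 -1.04]
[ 16.75015731 -28.62291935  -1.60187925]
```

>>> move_arm(rows="-1 16.7 -28.6 -2 0; -1 16.7 -28.6 -2 0; -1 16.7 -28.6 -2 0; -1 16.7 -28.6 -2 0; -1 16.7 -28.6 -2 0; -1 16.7 -28.6 -2 0; -1 16.7 -28.6 -2 0; -1 16.7 -28.6 -2 0")

```text
time: 1.48
eef_pos: [0.5715, -0.047, 0.1961]
ee_rot: [2.826, 1.57, 2.804]
contact_force: [1.0, 0.1, 0.0]
width: 0.0856
```

>>> move_arm(rows="-1 0 0 0 0; -1 0 0 0 0; -1 0 0 0 0; -1 0 0 0 0")

```text
time: 1.82
eef_pos: [0.5702, -0.0439, 0.1965]
ee_rot: [2.591, 1.57, 2.571]
contact_force: [-0.5, 0.7, 0.0]
width: 0.0853
```

```bash
python3 -c "
from h import *
s,R=st();snap('wrist','w2.png')
print((np.array([.575,-.0535,.106])-s['eef_pos'])*100)
c=manip.get_calibration('wrist');T=np.array(c['tool_from_camera'])
for X in([.605,-.048,.13],[.605,-.06,.13],[.544,-.0587,.13],[.545,-.0466,.13]):
    p=np.linalg.inv(T)@np.r_[R.T@(np.array(X)-s['eef_pos']),1]; print(c['fx']*p[0]/p[2]+c['cx'],c['fy']*p[1]/p[2]+c['cy'])
"
```

```text
t 1.82 p [570.2 -43.9 196.5] jaw deg 88.86 xax [-0.001  0.001 -1.   ] F [-0.5  0.7  0. ] w 85.3 j [-0.1   0.34  1.63  0.    1.18 -1.65]
[ 0.4835046  -0.96266989 -9.0524468 ]
313.52520247978373 305.80514264470804
295.31995335476813 306.1631656298925
293.5883121503214 215.02062574870791
313.4164859539586 216.21920443084818
```

View pics/w2.png

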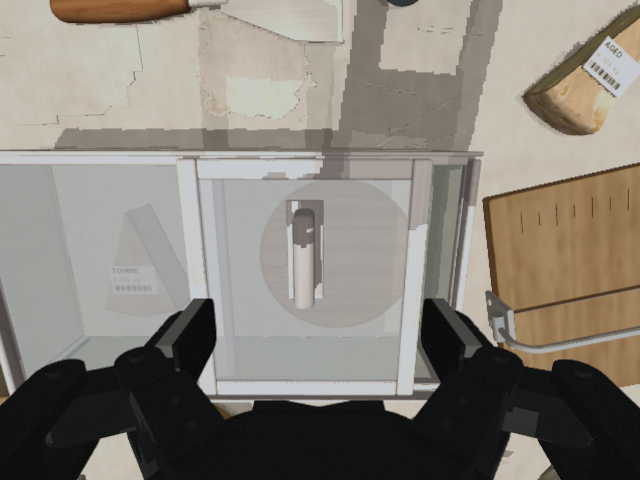

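>>> move_arm(rows="-1 0.5 -1 -4 0; -1 0.5 -1 -7 0; -1 0.5 -1 -8.5 0; -1 0.5 -1 -8.9 0; -1 0.5 -1 -8.9 0")

```text
time: 2.28
eef_pos: [0.5751, -0.054, 0.107]
ee_rot: [2.961, 1.569, 2.942]
contact_force: [0.6, 0.1, 0.6]
width: 0.0853
```

>>> move_arm(rows="1 0 0 0 0; 1 0 0 0 0; 1 0 0 0 0; 1 0 0 0 0; 1 0 0 0 0; 1 0 0 0 0; 1 0 0 0 0; 1 0 0 0 0", grip_force=30)

```text
time: 2.95
eef_pos: [0.5762, -0.0551, 0.1083]
ee_rot: [0.314, 1.57, 0.292]
contact_force: [-0.2, 1.4, 5.4]
width: 0.0136
```

>>> move_arm(rows="1 0 -2 0 0; 1 -0.1 -4 0 0; 1 -0.1 -6 0 0; 1 -0.2 -8 0 0; 1 -0.2 -10 0 0; 1 -0.3 -12 0 0; 1 -0.3 -13 0 0; 1 -0.3 -13.5 0 0")

```text
time: 3.62
eef_pos: [0.5731, -0.1914, 0.1083]
ee_rot: [0.109, 1.57, 0.087]
contact_force: [-0.2, 2.9, 5.9]
width: 0.0134
```

>>> move_arm(rows="1 0 -0.3 0 0; 1 0 -0.6 0 0; 1 0 -0.8 0 0; 1 0 -0.8 0 0; 1 0 -0.8 0 0")

```text
time: 4.03
eef_pos: [0.5729, -0.1983, 0.1083]
ee_rot: [-0.933, 1.57, -0.954]
contact_force: [-1.4, 0.3, 5.3]
width: 0.0135
```

>>> move_arm(rows="1 0 -0.2 0 0; 1 0 -0.4 0 0; 1 0 -0.4 0 0; 1 0 -0.4 0 0")

```text
time: 4.37
eef_pos: [0.5729, -0.202, 0.1083]
ee_rot: [0.103, 1.571, 0.082]
contact_force: [-1.4, 1.0, 6.0]
width: 0.0136
```

>>> move_arm(rows="1 0 -0.2 0 0; 1 0 -0.4 0 0; 1 0 -0.4 0 0; 1 0 -0.4 0 0")

```text
time: 4.7
eef_pos: [0.5729, -0.2032, 0.1083]
ee_rot: [1.665, 1.566, 1.643]
contact_force: [-1.6, 9.5, 7.2]
width: 0.0134
```

```bash
python3 -c "
from h import *
s,R=st();snap('top','t2.png');crop('t2.png','t2c.png',335,135,540,265,3.9)
"
```

```text
t 4.7 p [ 572.9 -203.2  108.3] jaw deg 88.75 xax [-0.     0.005 -1.   ] F [-1.6  9.5  7.2] w 13.4 j [-0.36  0.47  1.66  0.01  1.02 -1.91]
```

View pics/t2c.png

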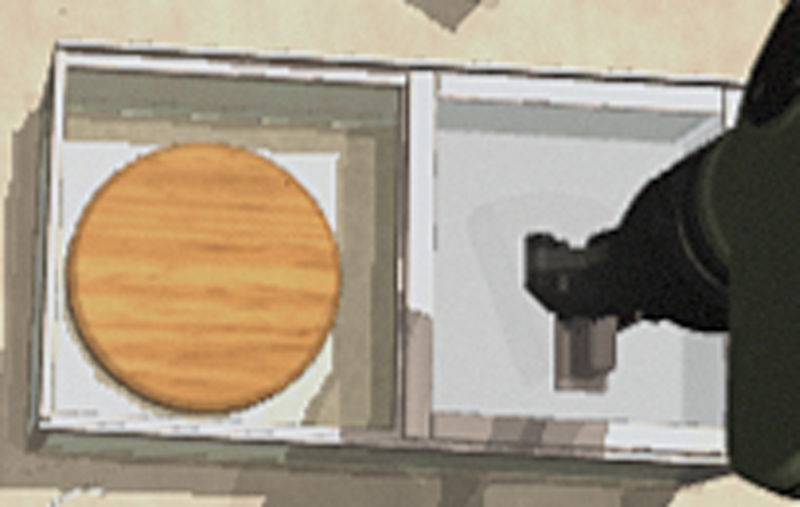

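>>> move_arm(rows="1 0 0.3 0 0; -1 0 0.3 0 0; -1 0 0.3 0 0; -1 0 0.3 0 0; -1 0 0.3 0 0; -1 0 0.3 5 0; -1 0 0.3 9 0; -1 0 0.3 12 0")

```text
time: 5.42
eef_pos: [0.5728, -0.2033, 0.2292]
ee_rot: [2.667, 1.57, 2.646]
contact_force: [0.8, -0.4, 0.2]
width: 0.0855
```

```bash
python3 -c "
from h import *
s,R=st();
print((np.array([.448,.186,.2])-s['eef_pos'])*100)
for u,v in((67,277),(340,277),(203.5,142),(203.5,412)): print(ray('top',335+(u+.5)/3.9-.5,135+(v+.5)/3.9-.5,.028))
"
```

```text
t 5.42 p [ 572.8 -203.3  229.2] jaw deg 88.77 xax [-0.  0. -1.] F [ 0.8 -0.4  0.2] w 85.5 j [-0.36  0.37  1.49  0.    1.28 -1.91]
[-12.48149368  38.9295838   -2.91522676]
[0.6013623  0.04922731 0.028     ]
[ 0.60636685 -0.09880387  0.028     ]
[ 0.67922766 -0.02400689  0.028     ]
[ 0.53001777 -0.02528243  0.028     ]
```

>>> move_arm(rows="-1 -12.5 38.9 -3 -35.5; -1 -12.5 38.9 -3 -35.5; -1 -12.5 38.9 -3 -35.5; -1 -12.5 38.9 -3 -35.5; -1 -12.5 38.9 -3 -35.5; -1 -12.5 38.9 -3 -35.5; -1 -12.5 38.9 -3 -35.5; -1 -12.5 38.9 -3 -35.5")

```text
time: 6.08
eef_pos: [0.4728, 0.1074, 0.2037]
ee_rot: [1.027, 1.57, 0.385]
contact_force: [0.6, 0.1, -0.0]
width: 0.0856
```

>>> move_arm(rows="-1 0 0 0 0; -1 0 0 0 0; -1 0 0 0 0")

```text
time: 6.33
eef_pos: [0.474, 0.1058, 0.2038]
ee_rot: [-0.245, 1.57, -0.885]
contact_force: [0.6, 0.6, -0.3]
width: 0.0855
```

```bash
cat >> h.py <<'E'
def wproj(s,R,X):
    c=manip.get_calibration('wrist');T=np.array(c['tool_from_camera'])
    p=np.linalg.inv(T)@np.r_[R.T@(np.array(X)-s['eef_pos']),1]; return c['fx']*p[0]/p[2]+c['cx'],c['fy']*p[1]/p[2]+c['cy']
def wray(s,R,u,v,z):
    c=manip.get_calibration('wrist');T=np.array(c['tool_from_camera'])
    o=s['eef_pos']+R@T[:3,3]; d=R@T[:3,:3]@np.array([(u-c['cx'])/c['fx'],(v-c['cy'])/c['fy'],1])
    return o+d*(z-o[2])/d[2]
E
python3 -c "
from h import *
s,R=st();snap('wrist','w3.png')
import pickle;pickle.dump((s,R),open('w3.pkl','wb'))
"
```

```text
t 6.33 p [474.  105.8 203.8] jaw deg 53.33 xax [ 0. -0. -1.] F [ 0.6  0.6 -0.3] w 85.5 j [ 0.2   0.2   1.8  -0.    1.14 -0.73]
```

View pics/w3.png

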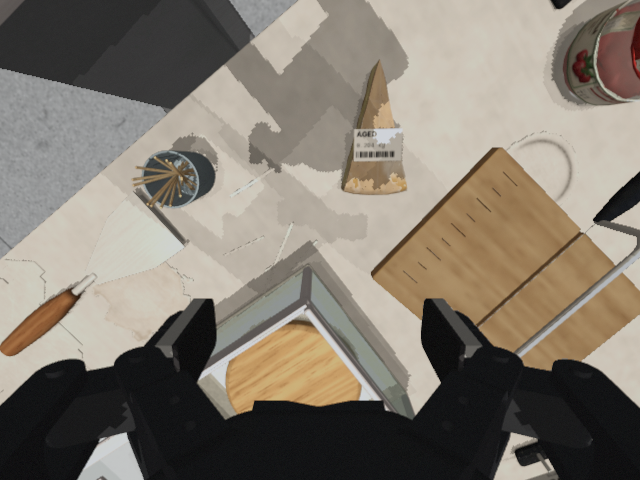

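```bash
python3 -c "
from h import *
crop('w3.png','w3c.png',325,50,425,205,3.8)
"
```

```text
(no output)
```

View pics/w3c.png

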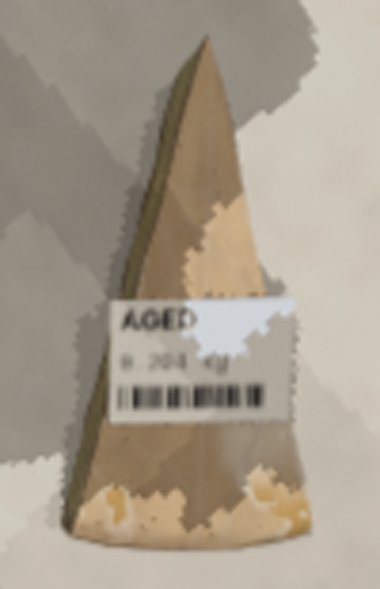

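```bash
python3 -c "
from h import *
import pickle;s,R=pickle.load(open('w3.pkl','rb'))
f=lambda u,v:wray(s,R,325+u/3.8,50+v/3.8,.044)[:2]
t,a,b=f(208,38),f(70,533),f(311,530)
m=(a+b)/2; d=t-m; print(t,a,b,np.linalg.norm(a-b),np.linalg.norm(d),'tipdir',np.degrees(np.arctan2(d[1],d[0])))
d/=np.linalg.norm(d); o=t-.0545*d;g=o-.010*d; print('origin',o,'grip',g,(np.r_[g,.2]-s['eef_pos'])*100)
"
```

```text
[0.39791896 0.22388947] [0.46397658 0.14146811] [0.49629982 0.1859556 ] 0.054990259444487634 0.10188890731734576 tipdir 143.7989894222843
origin [0.44189773 0.19170069] grip [0.44996723 0.18579449] [-2.39833488  8.00319881 -0.38306238]
```

>>> move_arm(rows="-1 -2.4 8 0 0.3; -1 -2.4 8 -3 0.3; -1 -2.4 8 -7 0.3; -1 -2.4 8 -11 0.3; -1 -2.4 8 -15 0.3; -1 -2.4 8 -18 0.3; -1 -2.4 8 -19.8 0.3; -1 -2.4 8 -19.8 0.3")

```text
time: 7.05
eef_pos: [0.4478, 0.1835, 0.0022]
ee_rot: [-2.12, 1.562, -2.758]
contact_force: [-1.2, -0.6, -0.4]
width: 0.0858
```

>>> move_arm(rows="1 0 0 0 0; 1 0 0 0 0; 1 0 0 0 0; 1 0 0 0 0; 1 0 0 0 0; 1 0 0 0 0; 1 0 0 0 0; 1 0 0 0 0", grip_force=30)

```text
time: 7.72
eef_pos: [0.4511, 0.186, 0.0076]
ee_rot: [0.838, 1.567, 0.202]
contact_force: [0.5, -2.6, 6.7]
width: 0.0415
```

```bash
python3 -c "
from h import *
s,R=st();snap('wrist','w4.png')
"
```

```text
t 7.72 p [451.1 186.    7.6] jaw deg 53.61 xax [ 0.004  0.001 -1.   ] F [ 0.5 -2.6  6.7] w 41.5 j [ 0.37  0.45  2.05 -0.    0.64 -0.57]
```

View pics/w4.png

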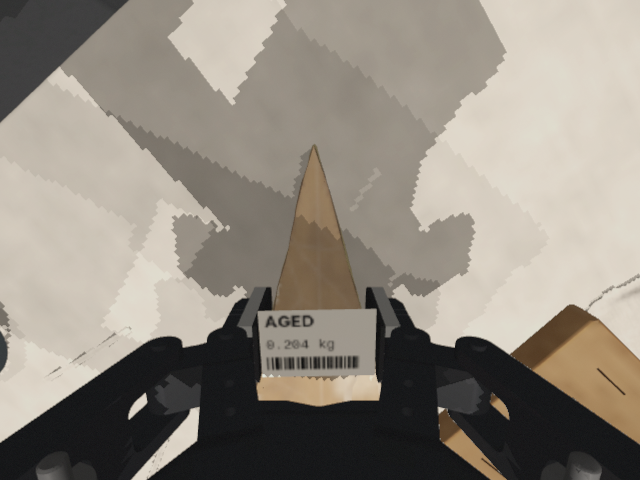

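>>> move_arm(rows="1 0 0 0 0; 1 0 0 1 0; 1 0 0 2 0; 1 0 0 5 0; 1 0 0 9 0; 1 0 0 13 0; 1 0 0 17 0; 1 0 0 17 0", grip_force=40)

```text
time: 8.43
eef_pos: [0.454, 0.1878, 0.1843]
ee_rot: [1.015, 1.553, 0.379]
contact_force: [1.9, 0.1, -2.2]
width: 0.0411
```

>>> move_arm(rows="1 0 0 0 0; 1 0 0 0 0; 1 0 0 0 0")

```text
time: 8.68
eef_pos: [0.4483, 0.1855, 0.1743]
ee_rot: [-2.162, 1.567, -2.797]
contact_force: [-0.5, 0.3, -2.0]
width: 0.0409
```

```bash
python3 -c "
from h import *
s,R=st();snap('wrist','w5.png');snap('scene','s5.png');print((np.array([.6045,-.0247,.18])-s['eef_pos'])*100)
import pickle;pickle.dump((s,R),open('w5.pkl','wb'))
"
```

```text
t 8.68 p [448.3 185.5 174.3] jaw deg 53.6 xax [-0.003 -0.001 -1.   ] F [-0.5  0.3 -2. ] w 40.9 j [ 0.37  0.23  1.85  0.    1.07 -0.57]
[ 15.62038905 -21.02133891   0.57294856]
```

View pics/w5.png

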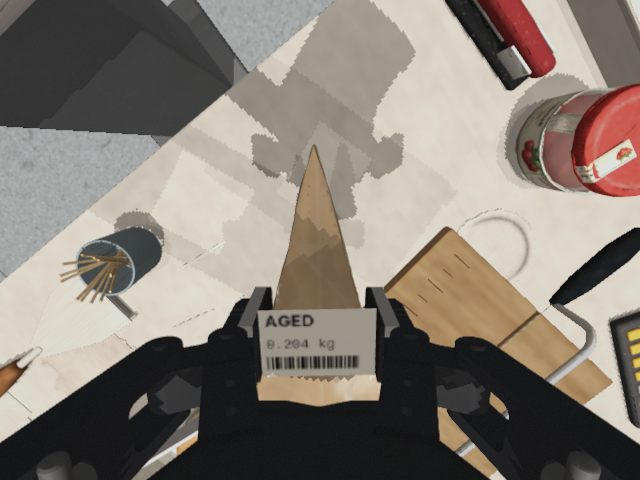

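View pics/s5.png

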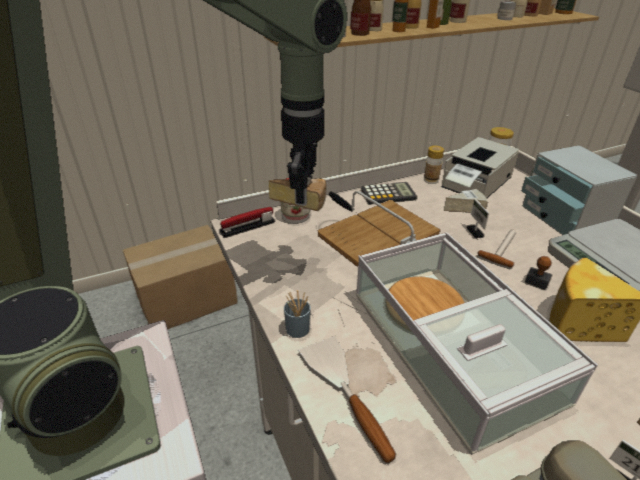

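```bash
python3 -c "
from h import *
import pickle;s,R=pickle.load(open('w5.pkl','rb'))
z=s['eef_pos'][2]+.0364
t=wray(s,R,314,147,z);a=wray(s,R,273,308,z);b=wray(s,R,360.5,308,z)
L=lambda p:np.round(R.T@(p-s['eef_pos'])*1000,1)
print('tool z axis world',R[:,2],L(t),L(a),L(b)); m=(a+b)/2;d=t-m
print('tipdir',np.degrees(np.arctan2(d[1],d[0])), 'jaw+90',53.6+90)
d/=np.linalg.norm(d); o=t-.0545*d; print('origin rel tcp world',(o-s['eef_pos'])*1000)
"
```

```text
tool z axis world [ 0.80484732 -0.59347859 -0.00198909] [-36.3  -0.4 -66.6] [-36.3 -14.3 -14.7] [-36.4  14.9 -14.7]
tipdir 144.37020376378484 jaw+90 143.6
origin rel tcp world [-9.3849936   7.49700699 36.4       ]
```

>>> move_arm(rows="1 3 -3.5 0 7; 1 6 -7 0 14; 1 9 -10.5 0 21; 1 12 -14 0 28; 1 14.5 -17.5 0 34; 1 16 -20 0 35; 1 16.8 -21 0 35; 1 16.8 -21 0 35")

```text
time: 9.45
eef_pos: [0.6206, -0.0291, 0.1736]
ee_rot: [-1.432, 1.568, -1.461]
contact_force: [-0.3, 0.9, -2.0]
width: 0.0409
```

>>> move_arm(rows="1 0 0 0 0; 1 0 0 0 0; 1 0 0 0 0; 1 0 0 0 0")

```text
time: 9.78
eef_pos: [0.6169, -0.0228, 0.1756]
ee_rot: [2.834, 1.57, 2.81]
contact_force: [0.0, 0.6, -1.7]
width: 0.041
```

```bash
python3 -c "
from h import *
s,R=st();snap('wrist','w6.png');snap('top','t6.png');crop('t6.png','t6c.png',335,135,540,265,3.9);print((np.array([.6165,-.025,.04])-s['eef_pos'])*100)
import pickle;pickle.dump((s,R),open('w6.pkl','wb'))
"
```

```text
t 9.78 p [616.9 -22.8 175.6] jaw deg 88.68 xax [-0.001  0.    -1.   ] F [ 0.   0.6 -1.7] w 41.0 j [-0.06  0.42  1.55  0.    1.17 -1.6 ]
[ -0.04099876  -0.21871859 -13.55825367]
```

View pics/w6.png

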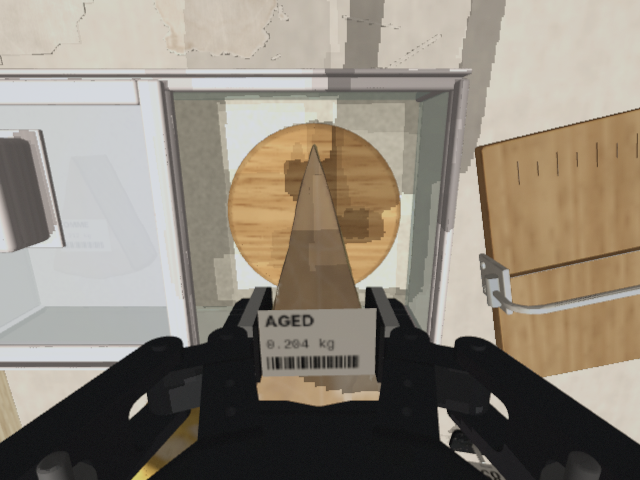

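View pics/t6c.png

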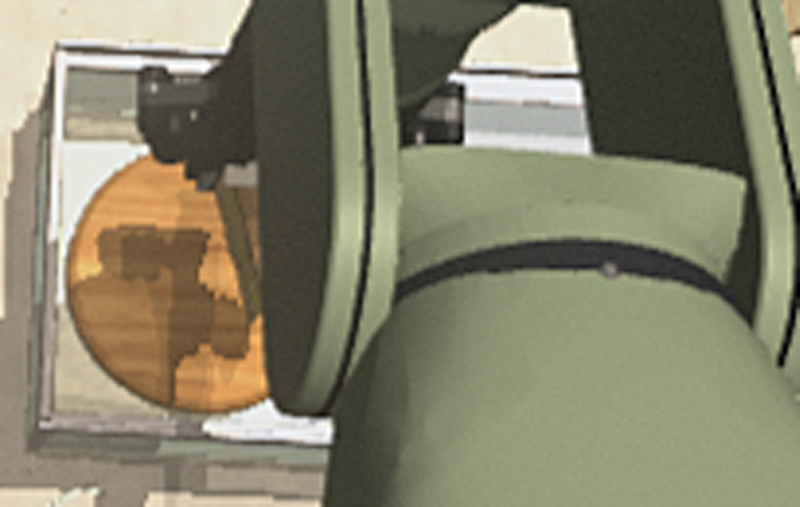

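```bash
python3 -c "
from h import *
import pickle;s,R=pickle.load(open('w6.pkl','rb'))
print(wray(s,R,228.5,208,.028),wray(s,R,400.5,208,.028),wray(s,R,314,123,.028))
"
```

```text
[ 0.59913374 -0.09835788  0.028     ] [0.60263785 0.04682531 0.028     ] [ 0.5329523  -0.02436348  0.028     ]
```

>>> move_arm(rows="1 0 -0.2 -2 0; 1 0.1 -0.2 -5 0; 1 0.1 -0.2 -8 0; 1 0.1 -0.2 -10 0; 1 0.1 -0.2 -12 0; 1 0.1 -0.2 -13 0; 1 0.1 -0.2 -13.6 0; 1 0.1 -0.2 -13.6 0")

```text
time: 10.55
eef_pos: [0.6182, -0.0256, 0.0391]
ee_rot: [3.038, 1.569, 3.014]
contact_force: [-0.9, -0.1, -2.3]
width: 0.0411
```

>>> move_arm(rows="1 0 0 0 0; 1 0 0 0 0; 1 0 0 0 0; 1 0 0 0 0")

```text
time: 10.88
eef_pos: [0.6193, -0.0261, 0.0409]
ee_rot: [0.005, 1.569, -0.02]
contact_force: [-0.5, -0.4, -2.5]
width: 0.0415
```

>>> move_arm(rows="1 -0.1 0 -0.1 0; 1 -0.1 0 -0.2 0; 1 -0.1 0 -0.3 0; 1 -0.1 0 -0.4 0; 1 -0.1 0 -0.4 0; 1 -0.1 0 -0.4 0")

```text
time: 11.38
eef_pos: [0.6177, -0.026, 0.0358]
ee_rot: [2.72, 1.571, 2.695]
contact_force: [-0.3, 1.2, -1.2]
width: 0.0408
```

>>> move_arm(rows="1 0 0 -0.1 0; 1 0 0 -0.1 0; 1 0 0 -0.1 0; 1 0 0 -0.1 0")

```text
time: 11.72
eef_pos: [0.6177, -0.026, 0.0358]
ee_rot: [0.269, 1.571, 0.244]
contact_force: [-3.1, 0.4, 5.3]
width: 0.0413
```

```bash
python3 -c "
from h import *
s,R=st();snap('scene','s7.png');crop('s7.png','s7c.png',340,220,540,370,4)
"
```

```text
t 11.72 p [617.7 -26.   35.8] jaw deg 88.59 xax [ 0.  0. -1.] F [-3.1  0.4  5.3] w 41.3 j [-0.06  0.56  1.71  0.    0.87 -1.61]
```

View pics/s7c.png

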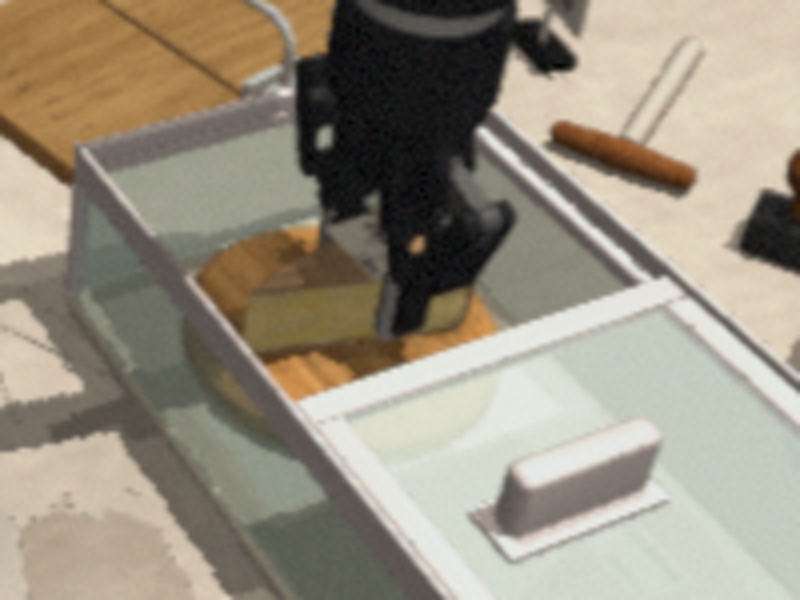

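Contact (force rose to +5 N at the expected height 35.8 mm). Release, lift and check.

>>> move_arm(rows="0.3 0 0 0 0; 0 0 0 0 0; -0.3 0 0 0 0; -0.6 0 0 0 0; -0.8 0 0 0 0; -0.8 0 0 0 0; -0.8 0 0 0 0; -0.8 0 0 1 0")

```text
time: 12.43
eef_pos: [0.6163, -0.0259, 0.0432]
ee_rot: [3.08, 1.567, 3.056]
contact_force: [1.2, 0.1, 0.4]
width: 0.0764
```

>>> move_arm(rows="-0.8 0 0 2 0; -0.8 0 0 5 0; -0.8 0 0 8 0; -0.8 0 0 12 0; -0.8 0 0 15 0; -0.8 8 0 15 0; -0.8 8 0 15 0; -0.8 8 0 15 0")

```text
time: 13.1
eef_pos: [0.7035, -0.026, 0.195]
ee_rot: [0.016, 1.564, -0.008]
contact_force: [-0.7, -0.1, -0.9]
width: 0.0766
```

>>> move_arm(rows="-0.8 0 0 0 0; -0.8 0 0 0 0; -0.8 0 0 0 0")

```text
time: 13.35
eef_pos: [0.6965, -0.026, 0.195]
ee_rot: [3.017, 1.57, 2.993]
contact_force: [0.2, 0.5, 0.7]
width: 0.077
```

```bash
python3 -c "
from h import *
s,R=st();snap('wrist','w8.png');snap('top','t8.png');crop('t8.png','t8c.png',335,135,540,265,3.9)
import pickle;pickle.dump((s,R),open('w8.pkl','wb'))
"
```

```text
t 13.35 p [696.5 -26.  195. ] jaw deg 88.59 xax [-0.001  0.    -1.   ] F [0.2 0.5 0.7] w 77.0 j [-0.05  0.54  1.31  0.    1.3  -1.6 ]
```

View pics/w8.png

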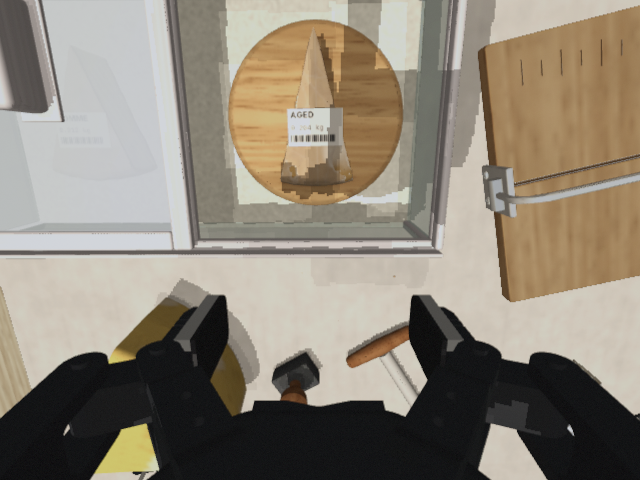

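View pics/t8c.png

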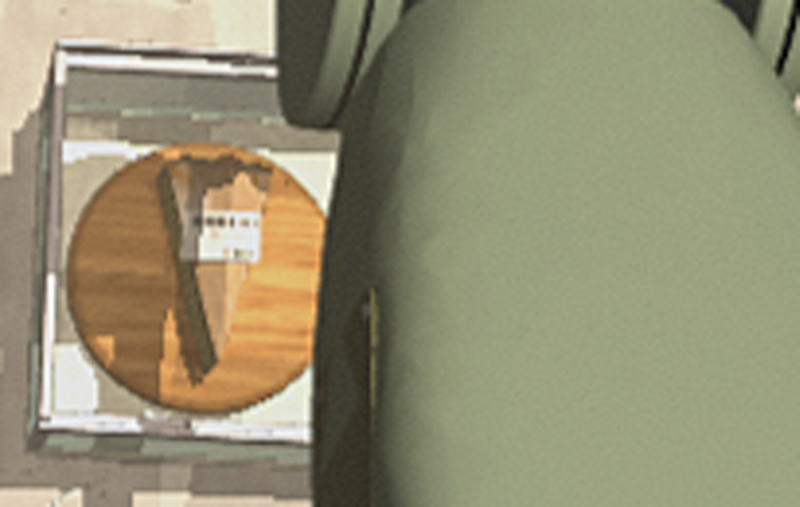

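```bash
python3 -c "
from h import *
crop('w8.png','w8c.png',215,10,415,215,2.9)
"
```

```text
(no output)
```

View pics/w8c.png

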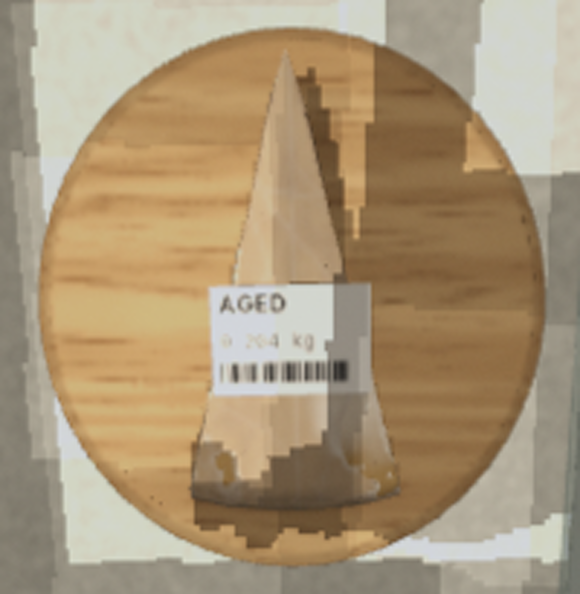

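```bash
python3 -c "
from h import *
import pickle;s,R=pickle.load(open('w8.pkl','rb'))
f=lambda u,v,z:wray(s,R,215+u/2.9,10+v/2.9,z)[:2]
t,a,b=f(287,50,.072),f(191,492,.072),f(399,490,.072);m=(a+b)/2;d=t-m
print('tipdir',np.degrees(np.arctan2(d[1],d[0])),np.linalg.norm(d),np.linalg.norm(a-b));d/=np.linalg.norm(d);o=t-.0545*d;print('o',o,t)
print([f(38,300,.028),f(545,300,.028),f(290,28,.028),f(290,563,.028)])
# case edge yaw from wrist: inner rear track edge
p,q=wray(s,R,197,244,.1),wray(s,R,434,250,.1);print(np.degrees(np.arctan2(-(q-p)[0],(q-p)[1])))
"
```

```text
tipdir 179.52070460052067 0.10161374512630698 0.054198938842488005
o [ 0.60718604 -0.02591452] [ 0.55268794 -0.02545862]
[array([ 0.60195935, -0.09935782]), array([0.60567895, 0.04718587]), array([ 0.5346593 , -0.02460129]), array([ 0.6803634 , -0.02868708])]
-2.991429803735459
```

>>> move_arm(rows="-1 -3 -3 1 0; -1 -6 -6.5 1 0; -1 -9 -10 1 0; -1 -11 -13.5 1 0; -1 -12.4 -16.5 1 0; -1 -12.4 -17.7 1 0; -1 -12.4 -17.7 1 0; -1 -12.4 -17.7 1 0")

```text
time: 14.12
eef_pos: [0.5734, -0.2032, 0.2053]
ee_rot: [0.628, 1.57, 0.602]
contact_force: [0.6, -0.6, 0.1]
width: 0.0854
```

>>> move_arm(rows="-1 0 0 0 0; -1 0 0 0 0; -1 0 0 0 0; -1 0 0 0 0")

```text
time: 14.45
eef_pos: [0.5741, -0.2019, 0.2047]
ee_rot: [2.135, 1.57, 2.112]
contact_force: [0.1, -0.5, 0.0]
width: 0.0854
```

```bash
python3 -c "
from h import *
s,R=st();snap('wrist','w9.png')
print((np.array([.573,-.2027,.1083])-s['eef_pos'])*100)
for x in(.541,.605):
  for y in (-.2097,-.1957): print(wproj(s,R,[x,y,.13]))
"
```

```text
t 14.45 p [ 574.1 -201.9  204.7] jaw deg 88.69 xax [-0.  0. -1.] F [ 0.1 -0.5  0. ] w 85.4 j [-0.36  0.39  1.53  0.    1.23 -1.91]
[-0.11176301 -0.08228936 -9.63660734]
(np.float64(305.01311154644105), np.float64(201.3526631692298))
(np.float64(327.2908422954699), np.float64(200.82224646432365))
(np.float64(308.2287147087107), np.float64(295.18068284412846))
(np.float64(328.8613944576466), np.float64(294.71797411441963))
```

View pics/w9.png

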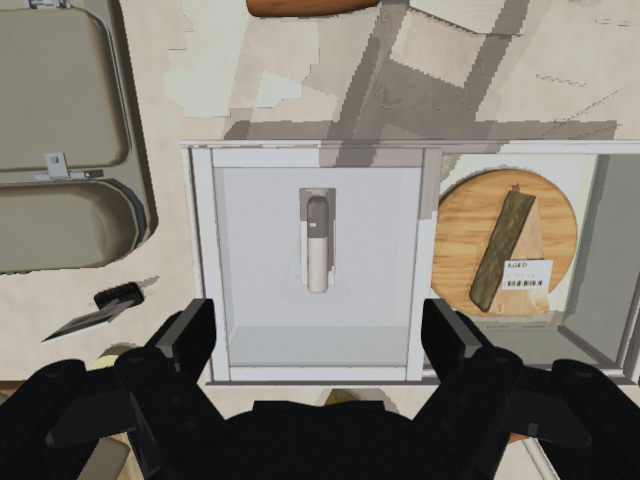

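>>> move_arm(rows="-1 -0.1 -0.1 -3 0; -1 -0.1 -0.1 -6.5 0; -1 -0.1 -0.1 -8.8 0; -1 -0.1 -0.1 -9.7 0; -1 -0.1 -0.1 -9.7 0; -1 -0.1 -0.1 -9.7 0")

```text
time: 15.0
eef_pos: [0.5734, -0.204, 0.1084]
ee_rot: [-0.217, 1.57, -0.241]
contact_force: [0.8, -0.6, -0.1]
width: 0.0854
```

>>> move_arm(rows="1 0 0 0 0; 1 0 0 0 0; 1 0 0 0 0; 1 0 0 0 0; 1 0 0 0 0; 1 0 0 0 0; 1 0 0 0 0; 1 0 0 0 0", grip_force=30)

```text
time: 15.67
eef_pos: [0.5728, -0.2033, 0.1084]
ee_rot: [1.216, 1.57, 1.192]
contact_force: [-1.1, 4.9, 4.8]
width: 0.0133
```

>>> move_arm(rows="1 0 2 0 0; 1 0.1 4 0 0; 1 0.1 6 0 0; 1 0.2 8 0 0; 1 0.2 10 0 0; 1 0.3 12 0 0; 1 0.3 14 0 0; 1 0.3 15.5 0 0")

```text
time: 16.33
eef_pos: [0.5763, -0.0488, 0.1084]
ee_rot: [-0.775, 1.568, -0.798]
contact_force: [1.3, -2.1, 3.9]
width: 0.0132
```

>>> move_arm(rows="1 0 0.5 0 0; 1 0 1 0 0; 1 0 1.2 0 0; 1 0 1.4 0 0; 1 0 1.4 0 0")

```text
time: 16.75
eef_pos: [0.5766, -0.0355, 0.1084]
ee_rot: [-0.083, 1.569, -0.108]
contact_force: [0.2, -0.8, 5.5]
width: 0.0134
```

Shut stop expected at y ≈ -0.028.

>>> move_arm(rows="1 0 0.2 0 0; 1 0 0.4 0 0; 1 0 0.6 0 0; 1 0 0.6 0 0; 1 0 0.6 0 0")

```text
time: 17.17
eef_pos: [0.5767, -0.0298, 0.1084]
ee_rot: [-0.07, 1.568, -0.096]
contact_force: [1.1, -1.1, 4.8]
width: 0.0135
```

>>> move_arm(rows="1 0 0.2 0 0; 1 0 0.3 0 0; 1 0 0.4 0 0; 1 0 0.4 0 0; 1 0 0.4 0 0")

```text
time: 17.58
eef_pos: [0.5768, -0.0282, 0.1084]
ee_rot: [-1.022, 1.566, -1.046]
contact_force: [0.7, -8.0, 5.0]
width: 0.0133
```

>>> move_arm(rows="1 0 0.1 0 0; 1 0 0.1 0 0; -1 0 0 0 0; -1 0 0 0 0; -1 0 0 0 0; -1 0 0 0 0; -1 0 0 5 0; -1 0 0 9 0")

```text
time: 18.25
eef_pos: [0.5736, -0.0246, 0.1892]
ee_rot: [3.045, 1.563, 3.02]
contact_force: [1.3, 0.3, 0.2]
width: 0.084
```

>>> move_arm(rows="-1 0 0 5 0; -1 -5 8 6 0; -1 -9 14 6 0; -1 -12 18 6 0; -1 -15 22 6 0; -1 -17 26 6 0; -1 -17 30 6 0; -1 -17 30 6 0")

```text
time: 18.92
eef_pos: [0.4261, 0.2257, 0.2503]
ee_rot: [1.998, 1.57, 1.973]
contact_force: [0.8, -0.5, 0.2]
width: 0.0856
```

>>> move_arm(rows="-1 0 0 0 0; -1 0 0 0 0; -1 0 0 0 0; -1 0 0 0 0")

```text
time: 19.25
eef_pos: [0.4283, 0.2233, 0.25]
ee_rot: [-2.068, 1.57, -2.094]
contact_force: [-0.3, -0.6, 1.0]
width: 0.0851
```

```bash
python3 -c "
from h import *
st();snap('top','t10.png');snap('scene','s10.png');crop('t10.png','t10c.png',335,135,540,265,3.9)
"
```

```text
t 19.25 p [428.3 223.3 250. ] jaw deg 88.52 xax [-0.    -0.001 -1.   ] F [-0.3 -0.6  1. ] w 85.1 j [ 0.46  0.16  1.73 -0.    1.25 -1.09]
```

View pics/t10c.png

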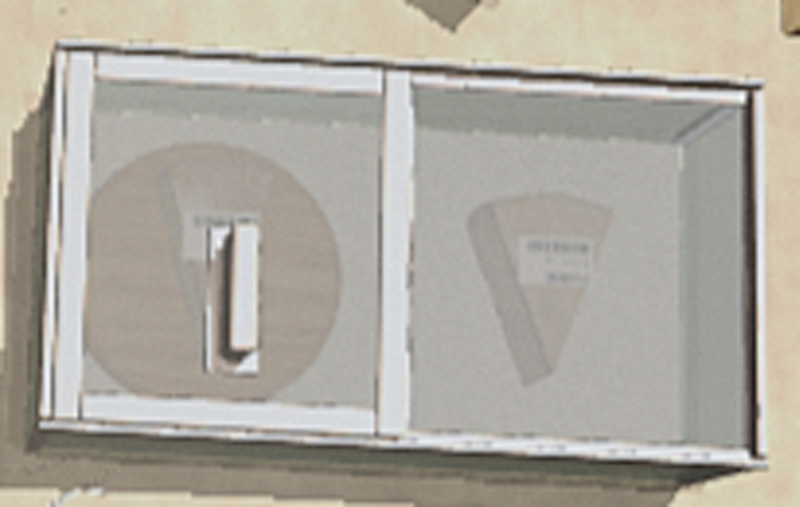

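View pics/s10.png

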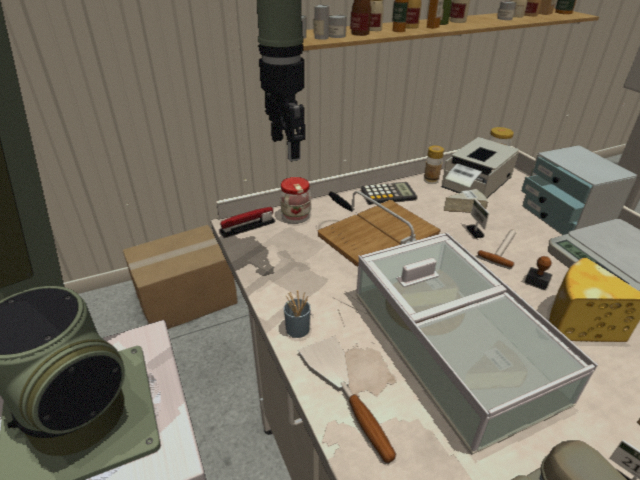

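```bash
python3 -c "
from h import *
print(manip.job_done())"
```

```text
the job is handed in; nothing more can be done
None
```

The job is done and handed in, after about 19.3 s of the 62 s allowed. I slid the door fully open, set the cheese flat on the disc, slid the door fully shut and moved the arm clear.

- **Door:** The two stops I felt, open and shut, are 175.0 mm apart, which matches the stated travel. The last top picture shows the door fully over the left half. The gentle push into each stop read about 8–10 N.
- **Cheese:** It was lowered until contact (about 5 N) before release. A wrist picture taken before the door was shut put its centre about 1 mm from the disc's centre. It lies label up with its point to the front, within about 1° of straight.
- **Bystanders:** The jar and the pot stand where they were in the last scene picture. I checked this by eye, not by measurement.

**Disagreements:**
- The wrist and top cameras placed the disc's centre about 3 mm apart. I aimed between them.
- A rough wrist-picture estimate of the case's turn gave −3° against −1.2° from the top camera. I trusted the top one, since both of its case edges agreed. If the wrist estimate were right, the cheese would be about 2.5° off straight.

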